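# Turn a die block round the guide post and lock it in its nest

## Task

Without lifting it off the steel plate, push the square die block against the upright post to turn it a quarter turn, so that its stepped lip faces the rail, and then slide it fully home: lip under the keeper strip and flush against the rail, far side flush against the end stop. Then swing the latch fully shut behind it and let go; leave the ring, the punch and the screwdriver where they are.

Things in the scene. Friction and masses are not known exactly. Their poses are not given: they have to be found in the camera images.
- fixture: Fixed steel setting plate, 12 mm thick; the block slides on its top. Origin: at bench level, 12 mm under the plate's top, on the line of the rail's face and level in y with the post. x points to the rail side, y along the rail away from the end stop. The plate spans x -150 to +60, y -255 to +195 mm. A block that is fully home has its centre at x = -55, y = -168 mm and its own axes parallel to these.
- rail_face (a point): Point at the foot of the rail's face, on the plate's top, at x = 0, y = -168 mm in the fixture's frame. The rail is a fixed bar along y: x 0 to 30, y -14 to -243 mm, 22 mm high above the plate. Over y -120 to -223 mm its keeper strip overhangs the face by 8 mm (to x = -8), underside 17 mm above the plate: only the block's lip goes under it.
- stop_face (a point): Point at the foot of the end stop's face, on the plate's top, at x = -40, y = -223 mm in the fixture's frame. The end stop is a fixed bar across the rail's end, x -90 to +10 mm, 20 mm thick, 30 mm high above the plate; its face looks along the fixture's +y.
- post: Fixed upright round steel post, diameter 24 mm, 50 mm high above the plate, just before the rail's open end; origin at the centre of its foot on the plate's top, at x = 13.5, y = 0 in the fixture's frame (its side stands 1.5 mm behind the line of the rail's face). The block turns round it counter-clockwise seen from above, its lip side bearing on the post.
- block: Loose aluminium die block, 110 mm square, 30 mm high, 0.7 to 1 kg, too wide to grip; dark bore mark on top. Origin: centre of its underside. Starts on the plate, 5 to 50 mm short of the post, its lip (own +x) facing the post, about along the fixture's -y; the post is then opposite the half of the lip side on the block's own +y (25 to 45 mm from the block's middle in the fixture's x).
- lip_middle (a point): Middle of the outer face of the block's lip, 55 mm from the block's middle along its own x, 7 mm above its underside. The lip: along this one side the top is stepped down to 14 mm height over a width of 14 mm, the full 110 mm long (upper part 96 by 110 mm); its top is dull dark metal.
- latch (a joint): Angle of the swing latch on the rail, rad: 0 = fully shut (end of travel; arm along the fixture's -x, about 5 mm behind the seated block), pi/2 = arm along the fixture's +y; starts open at 1.85 to 2.2 (limit 2.3), swung away over the rail's outer side. Stays where left; 1 to 2 N at its pin move it. Shuts counter-clockwise seen from above. Arm 14 mm wide, 24 to 32 mm above the plate.
- latch_pin (a point): Middle of the upright round pin near the tip of the latch's arm, by which it is swung: diameter 12 mm, rising from the arm to 60 mm above the plate, 55 mm from the pivot axis; the point is 42 mm above the plate.
- latch_pivot (a point): Fixed point on the latch's upright pivot axis, at the height of its arm, on the rail, at x = 15, y = -100 mm in the fixture's frame; boss 22 mm diameter, up to 35 mm above the plate.
- ring_centre (a point): Bystander: loose steel ring, 76 mm outside, 40 mm bore, 28 mm high, on the bench; its centre.
- punch_centre (a point): Bystander: loose dark steel punch standing on the bench, foot 56 mm diameter, 75 mm high; its centre.
- driver: Bystander: loose screwdriver lying on the bench.

How it is judged:
By the outcome, as a careful person would: the job done as asked, in the order asked, and still so for the second after the job is handed in, with the robot touching nothing.
It also fails if it takes over 72 s, if anything falls off the work surface, if the arm or the gripper's body presses on something with over 40 N, if the wrist force passes 120 N, or if a joint passes its speed limit or range.

## Robot

A 6-joint arm with a two-finger parallel gripper is mounted at the origin on the work surface. World frame = base frame: x ahead of the robot, y to its left, z up, the work surface at z = 0. Lengths are in m, angles in rad, forces in N, time in s.
With the tool pointing down it reaches from about 0.375 to 0.925 m from the base axis. Payload 5.7 kg.
Tool frame: the origin (TCP) lies midway between the tips of the shut fingers; the grasp point (between the pads) lies 19 mm behind it; z points along the fingers, y is the line along which they close (so a half turn about z gives the same grasp; the last joint's range is limited). The gripper opens to 88 mm and grips with 3 to 60 N. Pads are 20 mm wide; open, the fingers measure 115 mm over their backs; the gripper's body (75 mm by 178 mm) begins 61 mm behind the grasp point.
Start: joints at [1.169, 0.359, 1.51, -0, 1.272, -0.115], TCP at [0.17, 0.575, 0.223] pointing down, gripper open.
Joint ranges: [-2.97, 2.97], [-1.01, 2.36], [0.21, 2.38], [-0.96, 4.11], [0.2, 2.71], [-2.98, 2.98]. Speed limits (rad/s): [2.39, 2.39, 3.14, 3.14, 3.14, 3.14].

## Interface

Orientations are given as a unit quaternion [x, y, z, w].
In Python, from bench import move_ptp, servo_line, goto_joints, move_gripper, sleep, inverse_kinematics, capture, PlanningError, close_job, spot_in, silhouettes, current_clock, current_joint_pos, current_qvel, current_joint_torque, current_position, current_orientation, current_force, current_torque, current_finger_gap, current_grip_force gives the robot as it stands. Calls block until the motion is done:
- move_ptp(position, orientation): joint-space move of the TCP to a pose.
- servo_line(position, orientation=None, rate=0.15, contact_N=None): straight line of the TCP; orientation=None keeps the orientation; rate is the mean speed in m/s. With contact_N (N) it stops when the force on the tool has changed by that much, and returns True; else False.
- goto_joints(angles): joint-space move.
- move_gripper(opening): finger opening in m; the grip force is fixed at half the most; returns when the fingers have stopped.
- sleep(seconds).
- inverse_kinematics(position, orientation): joint angles nearest the present ones, or None.
- capture(name): name is "side" or "top"; returns a dict with "image" (420x560x3 uint8, blue, green, red), "range_z" (420x560 float32, m along the optical axis (not along the pixel's ray), 0 where there is no reading), "intrinsics" (3x3 intrinsics, pixels), "R" (3x3) and "t" (3): a world point X has camera coordinates R X + t. Camera axes: x right, y down, z forward; pixel columns grow to the right and rows downward; lengths in m; the calibration is good to about 2 mm. A picture is of the moment at which its call begins.
A pose or a line that the arm cannot do raises PlanningError and nothing moves.
- close_job(): hands the job in; it is judged then, once.
Trained networks look in the newest picture that a camera, given by its name, has taken for a name from the list of things; names that differ only in an ending like _2 or _b are one class to them, and where a whole thing is asked for, a point or a joint stands for the part that bears it (a point fixed in the world has none). Each returns a list of dicts, best first, with "conf" (0 to 1); they miss things now and then, are a little off and sometimes report something else, mostly with a low value. They report only what shows in the picture. A call takes as long as a camera call.
- spot_in(camera, query): "xy" ([column, row] in pixels, amid what is visible of it).
- silhouettes(camera, query): "region" (420x560 bool, what is visible of it) and "xy" ([column, row] in pixels, amid what is visible of it).
Readings, each from a call of its own:
- current_clock(): time.
- current_joint_pos(): joint angles.
- current_qvel(): joint speeds.
- current_joint_torque(): joint torques, N m.
- current_position(): TCP position.
- current_orientation(): TCP orientation.
- current_force(): force on the tool from outside, world axes, zero at the start.
- current_torque(): the same for the moment, N m.
- current_finger_gap(): finger opening in m.
- current_grip_force(): force on a finger pad.
Only numpy, scipy, OpenCV 4.12 (cv2) and the standard library are available. Lean on these libraries where they do the work, as an engineer would, in place of code of your own. Each camera call takes 0.05 s, during which the arm holds its last target. There are 200 camera calls.

## Working session

There is one attempt and no reset: what is moved stays moved. The work goes in short steps, each a Python script; the robot and the scene stay as the last script left them, time stands still between calls to the robot, and variables do not carry over. Pictures are saved under pics/ and viewed, at most 10 in all, crops included, and the job is handed in when it is done.

```bash
ls; mkdir -p pics; cat > h.py <<'E'
import numpy as np, cv2
from bench import *
def pts(c):
    z=c["range_z"]; v,u=np.mgrid[0:420,0:560]; K=c["intrinsics"]
    P=np.stack([(u-K[0,2])/K[0,0]*z,(v-K[1,2])/K[1,1]*z,z],-1)
    return (P-c["t"])@c["R"]
E
python3 - <<'E'
from h import *
for n in("top","side"):
    c=capture(n); cv2.imwrite(f"pics/{n}0.png",c["image"]); W=pts(c)
    print(n, -c["R"].T@c["t"])
    for q in("fixture","post","block","lip_middle","latch","latch_pin","ring_centre","punch_centre","driver"):
        for s in silhouettes(n,q)[:2]:
            r=s["region"]&(c["range_z"]>0)
            if s["conf"]>.3 and r.sum(): print(n,q,round(s["conf"],2),np.round(s["xy"]),r.sum(),np.round(np.median(W[r],0),3),np.round(np.percentile(W[r],98,axis=0),3))
    np.savez(f"{n}0.npz",W=W,z=c["range_z"])
print(current_clock())
E
```

```text
pics
top [0.50566896 0.00514337 1.3229104 ]
top fixture 0.89 [284. 244.] 7711 [ 0.509 -0.041  0.013] [0.639 0.205 0.045]
top block 0.83 [238. 224.] 1152 [0.567 0.121 0.042] [0.621 0.174 0.047]
top lip_middle 0.84 [235. 226.] 1201 [0.567 0.123 0.042] [0.624 0.177 0.047]
top lip_middle 0.7 [281. 140.] 238 [ 0.849 -0.045  0.022] [ 0.894 -0.033  0.03 ]
top latch 0.7 [126. 241.] 278 [0.521 0.453 0.036] [0.547 0.476 0.079]
top latch 0.64 [296. 218.] 101 [ 0.586 -0.073  0.046] [ 0.61  -0.046  0.071]
top latch_pin 0.64 [297. 220.] 97 [ 0.583 -0.076  0.046] [ 0.608 -0.044  0.071]
top ring_centre 0.75 [414. 253.] 419 [ 0.466 -0.451  0.027] [ 0.503 -0.414  0.033]
top punch_centre 0.85 [126. 240.] 256 [0.521 0.453 0.037] [0.547 0.475 0.079]
top driver 0.63 [284. 141.] 213 [ 0.842 -0.045  0.023] [ 0.894 -0.035  0.03 ]
side [-0.04286161 -0.6509384   0.79541231]
side fixture 0.69 [272. 269.] 9170 [ 0.493 -0.087  0.013] [0.609 0.19  0.046]
side post 0.68 [268. 223.] 150 [0.577 0.005 0.047] [0.591 0.026 0.064]
side post 0.39 [149. 173.] 396 [0.513 0.451 0.033] [0.545 0.548 0.077]
side block 0.9 [236. 213.] 1435 [0.558 0.108 0.041] [0.622 0.176 0.046]
side lip_middle 0.88 [233. 216.] 1586 [0.557 0.109 0.041] [0.629 0.21  0.045]
side latch 0.69 [289. 242.] 143 [ 0.58  -0.079  0.046] [ 0.606 -0.048  0.072]
side latch_pin 0.54 [286. 234.] 182 [ 0.585 -0.07   0.046] [ 0.611 -0.045  0.073]
side ring_centre 0.75 [390. 375.] 1229 [ 0.459 -0.454  0.027] [ 0.5   -0.42   0.031]
side punch_centre 0.9 [149. 172.] 398 [0.513 0.451 0.033] [0.553 0.538 0.077]
side driver 0.67 [339. 200.] 323 [ 0.824 -0.049  0.019] [ 0.893 -0.03   0.028]
side driver 0.63 [391. 375.] 1227 [ 0.461 -0.454  0.028] [ 0.5   -0.418  0.031]
1.0
```

```bash
python3 - <<'E'
from h import *
a=cv2.imread("pics/top0.png"); b=cv2.imread("pics/side0.png")
cv2.imwrite("pics/tc.png",cv2.resize(a[150:340,190:390],None,fx=3,fy=3,interpolation=cv2.INTER_CUBIC))
cv2.imwrite("pics/sc.png",cv2.resize(b[150:400,130:450],None,fx=2.3,fy=2.3,interpolation=cv2.INTER_CUBIC))
E
```

```text
(no output)
```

View pics/tc.png

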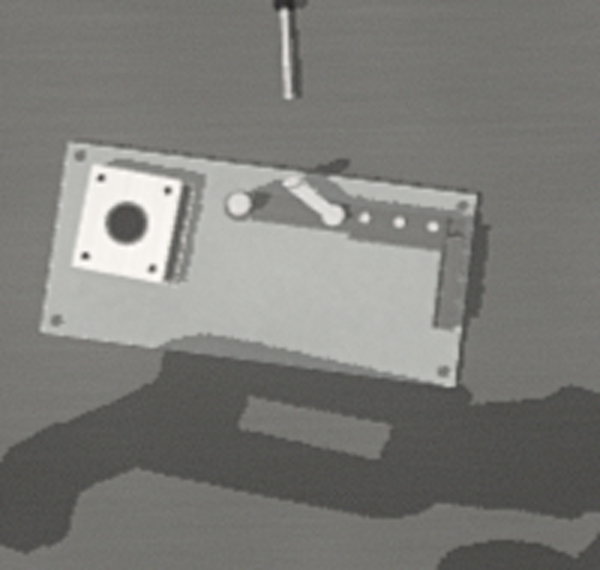

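View pics/sc.png

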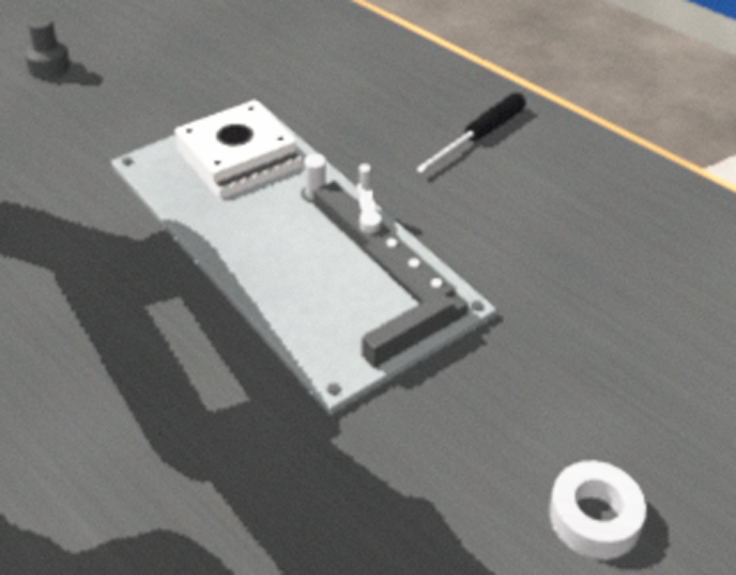

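The plate (crop ~40–480 × 140–385) has the rail and stop on its world −y side. The block is left of the post (crop ~238,205) with its dark lip facing it, and the latch lies open beyond the rail. Next I'll fit the poses from depth.

```bash
cat > m.py <<'E'
from h import *
def rect(xy):
    (c,s,a)=cv2.minAreaRect((xy*1000).astype(np.float32)); return np.round(c,1),np.round(s,1),round(a,2)
def look(W,z,post_gate=.015):
    ok=(z>0)
    x,y,h=W[...,0],W[...,1],W[...,2]
    g=ok&(abs(x-.51)<.2)&(abs(y+.03)<.28)
    r={}
    for n,lo,hi in(("plate",.008,.016),("block",.0385,.0465)):
        m=(g&(h>lo)&(h<hi)).astype(np.uint8)
        if n=="block": m=cv2.morphologyEx(m,cv2.MORPH_OPEN,np.ones((3,3)))
        k,l,st,_=cv2.connectedComponentsWithStats(m,connectivity=4); i=1+np.argmax(st[1:,4])
        r[n]=rect(np.c_[x,y][0:0]) if 0 else rect(W[l==i][:,:2]); r[n]+=(st[i,4],np.round(1e3*W[l==i].mean(0),1))
    for n,lo,hi in(("post",.055,.066),("pin",.066,.078)):
        q=W[g&(h>lo)&(h<hi)]; r[n]=np.round(1e3*q,0).tolist() if n=="pin" else (np.round(1e3*q[abs(q[:,1])<.03].mean(0),1),len(q))
    return r
if __name__=="__main__":
    for n in("top","side"):
        d=np.load(f"{n}0.npz"); r=look(d["W"],d["z"]); print(n,*r.items(),sep="\n")
E
python3 m.py
```

```text
top
('plate', (array([523.9, -12.2]), array([449.8, 211. ]), 80.91, np.int32(5711), array([510. , -17.9,  12.1])))
('block', (array([568.6, 128.7]), array([ 94.2, 109.8]), 78.98, np.int32(569), array([571.3, 120.7,  42.5])))
('post', (array([585.2,   8.3,  62. ]), 40))
('pin', [[610.0, -44.0, 71.0], [611.0, -47.0, 68.0], [610.0, -50.0, 70.0], [610.0, -53.0, 73.0], [607.0, -43.0, 69.0], [607.0, -46.0, 73.0], [607.0, -50.0, 68.0], [607.0, -53.0, 71.0], [604.0, -43.0, 69.0], [604.0, -46.0, 74.0], [604.0, -50.0, 70.0], [604.0, -53.0, 66.0], [590.0, 13.0, 66.0], [590.0, 1.0, 68.0], [587.0, 16.0, 69.0], [587.0, 10.0, 69.0], [587.0, 4.0, 67.0], [584.0, 13.0, 72.0], [581.0, 10.0, 66.0]])
side
('plate', (array([521.7, -11.5]), array([452.2, 212. ]), 81.12, np.int32(6977), array([485.5, -52.6,  12.6])))
('block', (array([567.8, 127.8]), array([101.6, 114.1]), 77.51, np.int32(910), array([565.8, 126.4,  42.7])))
('post', (array([582.4,   6.9,  61.1]), 72))
('pin', [[606.0, -46.0, 75.0], [612.0, -44.0, 70.0], [611.0, -48.0, 73.0], [604.0, -44.0, 72.0], [604.0, -48.0, 74.0], [608.0, -47.0, 71.0], [609.0, -50.0, 73.0], [599.0, -49.0, 74.0], [602.0, -50.0, 74.0], [605.0, -50.0, 72.0], [607.0, -52.0, 71.0], [602.0, -47.0, 68.0], [601.0, -50.0, 71.0], [602.0, -53.0, 72.0], [603.0, -56.0, 73.0], [602.0, -49.0, 66.0], [604.0, -51.0, 66.0], [606.0, -53.0, 67.0]])
```

```bash
cat > f.py <<'E'
from h import *
from scipy.spatial.transform import Rotation as Ro
TH=np.radians(-9.0); O=np.array([.5725,.0105]); POST=np.array([.0135,0])
rot=lambda a:np.array([[np.cos(a),-np.sin(a)],[np.sin(a),np.cos(a)]])
f2w=lambda p:O+rot(TH)@np.asarray(p)
w2f=lambda p:rot(TH).T@(np.asarray(p)[:2]-O)
A_,B_=.056,.052; G=float(np.hypot(A_,B_))
def pose(xf,dirang,z,flip):   # TCP xy in fixture, fixture angle of tool x
    a=TH+dirang+(np.pi if flip else 0)
    X=np.array([np.cos(a),np.sin(a),0]); Z=np.array([0,0,-1.]); Y=np.cross(Z,X)
    return np.r_[f2w(xf),z],Ro.from_matrix(np.c_[X,Y,Z]).as_quat()
def cage(c,psi,z=.02,back=0.,flip=False):  # block centre (fixture), yaw in fixture -> TCP pose
    pa=np.array([-.055,.055-A_]); pb=np.array([-.055+B_,.055]); n=pb-pa; n/=np.linalg.norm(n)
    d=np.array([n[1],-n[0]])
    t=(pa+pb)/2-d*(.010+back)
    return pose(np.asarray(c)+rot(psi)@t,psi+np.arctan2(d[1],d[0]),z,flip)
def onpost(psi,s,e=0.):       # block centre with lip bearing on the post
    return POST+rot(psi)@np.array([-.067+e,-s])
def blk(cam="side"):
    from m import look
    c=capture(cam); r=look(pts(c),c["range_z"])["block"]; return c,r
E
python3 - <<'E'
from f import *
C=np.array([-.0225,.109]); p0=np.radians(-92)
print(current_position(),current_orientation())
for fl in(0,1):
    for c,p,b in((C,p0,.02),(onpost(-1.2,.036),-1.2,0),(onpost(-.6,.036),-.6,0),(onpost(0,.036),0,0),((-.055,-.168),0,0)):
        P,q=cage(c,p,.02,b,fl); j=inverse_kinematics(P,q); print(fl,np.round(P,3),None if j is None else np.round(j,2))
E
```

```text
[0.16971253 0.57545144 0.22260617] [ 1.42896873e-01  9.89737580e-01 -7.21595262e-05 -1.51864033e-05]
0 [0.624 0.163 0.02 ] [ 0.15  0.64  1.59 -0.    0.91 -2.05]
0 [0.562 0.109 0.02 ] [ 0.07  0.57  1.76 -0.    0.81 -2.54]
0 [0.509 0.078 0.02 ] None
0 [0.483 0.022 0.02 ] [-0.1   0.49  1.96 -0.    0.7   2.38]
0 [ 0.461 -0.108  0.02 ] [-0.38  0.48  1.98 -0.    0.68  2.1 ]
1 [0.624 0.163 0.02 ] [ 0.15  0.64  1.59 -0.    0.91  1.09]
1 [0.562 0.109 0.02 ] [ 0.07  0.57  1.76 -0.    0.81  0.61]
1 [0.509 0.078 0.02 ] [ 0.02  0.52  1.89 -0.    0.74 -0.05]
1 [0.483 0.022 0.02 ] [-0.1   0.49  1.96 -0.    0.7  -0.76]
1 [ 0.461 -0.108  0.02 ] [-0.38  0.48  1.98 -0.    0.68 -1.04]
```

```bash
python3 - <<'E'
from f import *
C=np.array([-.0225,.109]); p0=np.radians(-92)
move_gripper(G)
move_ptp(*cage(C,p0,.18,.02,True)); servo_line(cage(C,p0,.02,.02,True)[0],rate=.12,contact_N=15)
print(current_position(),current_finger_gap(),current_clock())
F0=current_force()
servo_line(cage(C,p0,.02,0,True)[0],rate=.05,contact_N=25)
print(current_force()-F0)
# translate toward the post, ending squared up on it
T=onpost(np.radians(-90),.036,.001)
print(servo_line(*cage(T,np.radians(-90),.02,0,True),rate=.05,contact_N=25),current_force()-F0)
c,r=blk(); cv2.imwrite("pics/s1.png",cv2.resize(c["image"][150:350,180:400],None,fx=3,fy=3,interpolation=cv2.INTER_CUBIC))
print(r, w2f(r[0]/1e3),np.degrees(-TH), current_clock())
E
```

```text
[0.62429862 0.16279098 0.02080338] 0.07674914265406094 5.1
[-0.16250687  0.87352503  0.39421826]
False [ 0.58928811 12.58815858 -1.22245682]
(array([560.8,  91.1]), array([104.7, 115.2]), 79.74, np.int32(933), array([557.1,  87.1,  42.8])) [-0.02416457  0.0777774 ] 9.0 6.6833
```

View pics/s1.png

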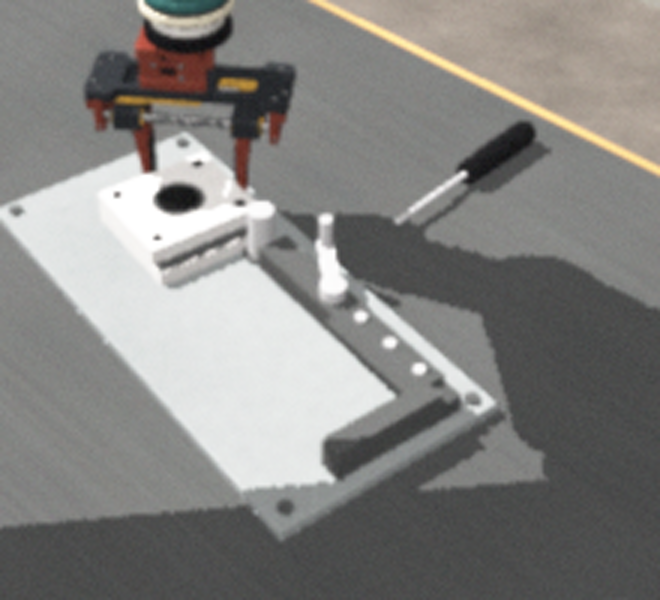

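The picture shows the fingers straddling the block's far corner (crop 150,150 and 245,160), with the lip against the post (262,230). Next is the turn.

```bash
python3 - <<'E'
from f import *
s=.036
for d in range(-80,0,10):
    d=min(d,-4) if d>-10 else d
    p=np.radians(d)
    hit=servo_line(*cage(onpost(p,s,.001),p,.02,0,True),rate=.06,contact_N=30)
    print(d,hit,np.round(current_force(),1))
    if hit: break
    if d==-50: c,r=blk(); print(r,w2f(r[0]/1e3))
p=np.radians(-4); print(servo_line(*cage(onpost(p,s,.001),p,.02,0,True),rate=.06,contact_N=30),current_force())
c,r=blk(); cv2.imwrite("pics/s2.png",cv2.resize(c["image"][150:350,180:400],None,fx=3,fy=3,interpolation=cv2.INTER_CUBIC))
print(r, w2f(r[0]/1e3), current_clock())
E
```

```text
-80 False [-2.4 10.   2.8]
-70 False [-1.4  7.5  2.9]
-60 False [-0.2  7.9  0.4]
-50 False [0.1 6.8 1.1]
(array([517.8,  53.4]), array([117.1,  98.6]), 32.26, np.int32(1062), array([514.9,  50.1,  42.8])) [-0.06073759  0.03381486]
-40 False [-0.3  6.8  1.8]
-30 False [-0.6  5.2  0.4]
-20 False [-0.1  4.2  1.1]
-10 False [-1.8  3.3  1.6]
False [-2.00279243  4.85444471  3.39554953]
(array([505.7, -11.4]), array([115. ,  98.2]), 79.23, np.int32(1033), array([506. , -21. ,  42.8])) [-0.06255167 -0.0320802 ] 10.7083
```

View pics/s2.png

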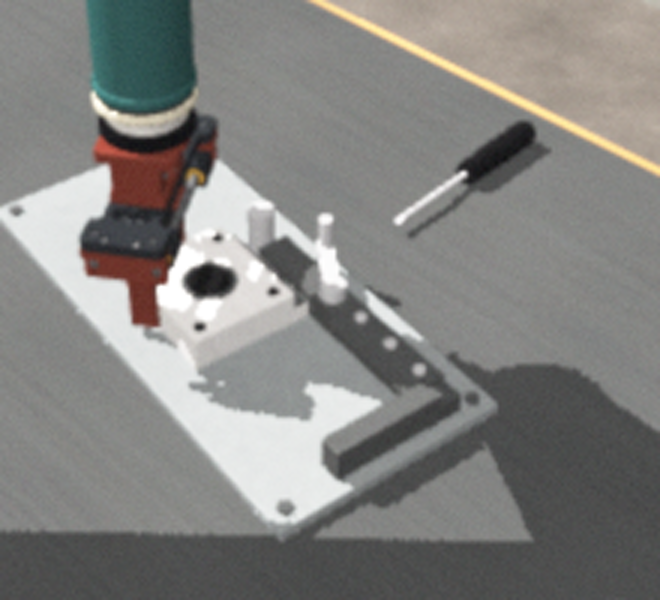

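The turn is done: the lip faces the rail and the block is at (crop 230,290) between the post and the rail. Next I'll slide it home.

```bash
python3 - <<'E'
from f import *
def go(x,y,d=0,rate=.05,N=20):
    h=servo_line(*cage((x,y),np.radians(d),.02,0,True),rate=rate,contact_N=N)
    F=rot(TH).T@current_force()[:2]
    print((x,y),h,"F",np.round(F,1),"tcp",np.round(w2f(current_position())-w2f(cage((x,y),0,.02,0,True)[0]),4)); return h
ok=True
for y,d in((-.055,-2),(-.08,0),(-.11,0),(-.14,0),(-.162,0)):
    if go(-.056,y,d): ok=False;break
if ok:
    go(-.056,-.176,rate=.025,N=15)
    y=-.168+(w2f(current_position())-w2f(cage((-.055,-.168),0,.02,0,True)[0]))[1]
    go(-.045,y,rate=.025,N=15)
    x=-.055+(w2f(current_position())-w2f(cage((-.055,-.168),0,.02,0,True)[0]))[0]
    go(x,-.180,rate=.025,N=15)
c,r=blk(); cv2.imwrite("pics/s3.png",cv2.resize(c["image"][150:350,180:400],None,fx=3,fy=3,interpolation=cv2.INTER_CUBIC))
print(r, w2f(r[0]/1e3), current_clock())
E
```

```text
(-0.056, -0.055) False F [-1.2  3.9] tcp [0.0007 0.0015]
(-0.056, -0.08) False F [-5.8 10.8] tcp [-0.0021  0.0012]
(-0.056, -0.11) False F [-4.5  8.5] tcp [-0.0021  0.0012]
(-0.056, -0.14) False F [-3.8  9.9] tcp [-0.0021  0.0013]
(-0.056, -0.162) False F [-2.6  8.5] tcp [-0.0021  0.0013]
(-0.056, -0.176) True F [0.8 4.4] tcp [-0.0022  0.0107]
(-0.045, np.float64(-0.16534518798590037)) True F [-0.6  0.1] tcp [-0.0134  0.0004]
(np.float64(-0.05840392316525964), -0.18) True F [1.4 3.5] tcp [-0.0002  0.0148]
(array([ 483.5, -164.7]), array([113.7, 139.7]), 5.5, np.int32(1471), array([ 486.4, -170.8,   42.8])) [-0.06049694 -0.18696566] 15.175m.py:15: RuntimeWarning: Mean of empty slice.
  q=W[g&(h>lo)&(h<hi)]; r[n]=np.round(1e3*q,0).tolist() if n=="pin" else (np.round(1e3*q[abs(q[:,1])<.03].mean(0),1),len(q))
  ret = um.true_divide(
```

View pics/s3.png

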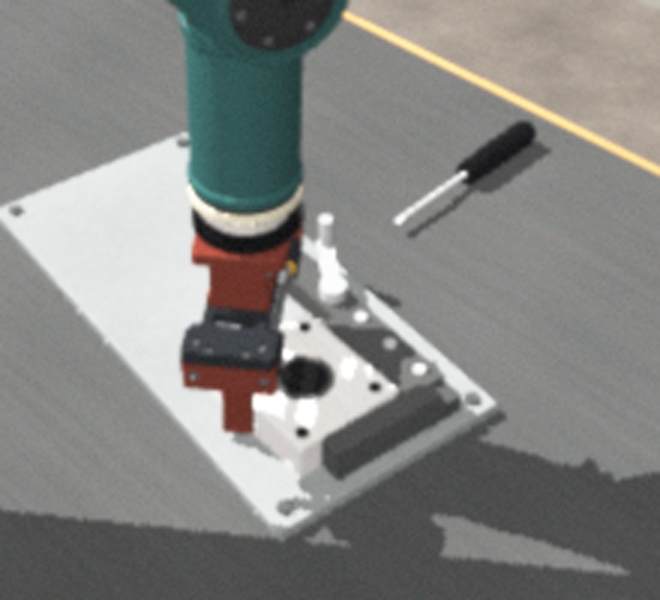

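```bash
python3 - <<'E'
from f import *
q=current_orientation()
def press(dx,dy,N):
    p0=current_position(); t=np.r_[w2f(p0)+[dx,dy],0]
    h=servo_line(np.r_[f2w(t[:2]),.02],rate=.02,contact_N=N); p=w2f(current_position()); print(h,np.round((p-w2f(p0))*1e3,2),np.round(rot(TH).T@current_force()[:2],1))
press(.006,0,30); press(0,-.006,30); press(.006,0,20)
p=w2f(current_position()); d=np.array([-1,1])/2**.5
servo_line(np.r_[f2w(p+.03*d),.02],rate=.1)
servo_line(np.r_[f2w(p+.05*d),.16],rate=.2)
move_ptp(np.r_[f2w((-.02,.12)),.20],q)
for n in("top","side"):
    c,r=blk(n); cv2.imwrite(f"pics/{n}4.png",cv2.resize(c["image"][170:330,230:390],None,fx=3.6,fy=3.6,interpolation=cv2.INTER_CUBIC)); print(n,r,w2f(r[0]/1e3))
    W=pts(c); z=c["range_z"]; np.savez(f"{n}4.npz",W=W,z=z)
print(current_clock())
E
```

```text
False [0.97 0.95] [-6.3  2.5]
True [-0.75 -0.98] [2.4 5.8]
False [1.11 1.01] [-7.8  2.1]
top (array([ 483.6, -145.1]), array([112. ,  95.7]), 82.9, np.int32(649), array([ 477.1, -138.4,   42.4])) [-0.06346429 -0.16759133]
side (array([ 492.6, -156.4]), array([137.6, 121.3]), 82.8, np.int32(1848), array([ 482.9, -158.1,   42.7])) [-0.05280739 -0.1773443 ]
18.925
```

View pics/top4.png

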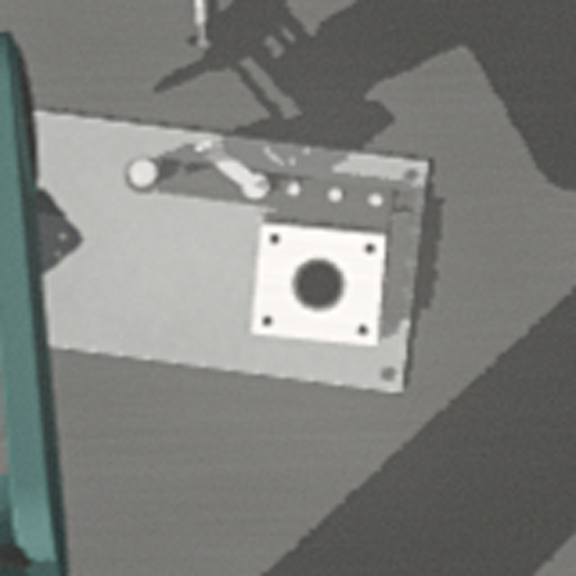

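The block lies at the rail and the stop, but its top looks yawed 1–2° against the plate. I'll measure that from the bright top face's edges.

```bash
cat > yaw.py <<'E'
from f import *
def topface(thr=215,show=False):
    c=capture("top"); g=cv2.cvtColor(c["image"],cv2.COLOR_BGR2GRAY); W=pts(c)
    sc=8; R0,R1,C0,C1=215,285,290,345
    big=cv2.resize(g[R0:R1,C0:C1],None,fx=sc,fy=sc,interpolation=cv2.INTER_CUBIC)
    m=(big>thr).astype(np.uint8); cs,_=cv2.findContours(m,cv2.RETR_EXTERNAL,cv2.CHAIN_APPROX_NONE)
    k=max(cs,key=cv2.contourArea)[:,0].astype(float)
    u=C0+(k[:,0]+.5)/sc-.5; v=R0+(k[:,1]+.5)/sc-.5
    K=c["intrinsics"]; d=np.c_[(u-K[0,2])/K[0,0],(v-K[1,2])/K[1,1],np.ones(len(u))]@c["R"]; o=-c["R"].T@c["t"]
    P=o+d*((.042-o[2])/d[:,2])[:,None]; F=np.array([w2f(p) for p in P])*1e3
    x0,x1=F[:,0].min(),F[:,0].max(); y0,y1=F[:,1].min(),F[:,1].max(); cx,cy=(x0+x1)/2,(y0+y1)/2
    out={}
    for n,sel,ax in(("rail",F[:,0]>cx+40,0),("back",F[:,0]<cx-40,0),("stop",F[:,1]<cy-47,1),("trail",F[:,1]>cy+47,1)):
        q=F[sel]; o_=1-ax; cc=(cx,cy)[o_]; q=q[abs(q[:,o_]-cc)<35]
        pf=np.polyfit(q[:,o_]-cc,q[:,ax],1); ang=np.degrees(np.arctan(pf[0]))*(-1 if ax==0 else 1); out[n]=(round(ang,2),round(pf[1],1))
    return out
if __name__=="__main__":
    for t in(190,215): print(t,topface(t))
    print(current_clock())
E
python3 yaw.py
```

```text
190 {'rail': (np.float64(2.04), np.float64(-15.0)), 'back': (np.float64(1.45), np.float64(-114.6)), 'stop': (np.float64(2.03), np.float64(-220.2)), 'trail': (np.float64(21.09), np.float64(-79.2))}
215 {'rail': (np.float64(1.95), np.float64(-15.3)), 'back': (np.float64(1.9), np.float64(-111.7)), 'stop': (np.float64(1.89), np.float64(-219.4)), 'trail': (np.float64(1.85), np.float64(-109.5))}
19.025
```

The block is yawed about 1.9° counter-clockwise and sits 3.5 mm short of the stop. I'll mend it with the fingers shut, pushing on the back near the trailing end, then on the trailing face, then on the back again.

```bash
cat > seat.py <<'E'
from yaw import *
q=pose((0,0),0,.02,True)[1]
def press(a,b,N=25):
    servo_line(pose(a,0,.02,True)[0],rate=.12,contact_N=20)
    p0=np.array(a); h=servo_line(pose(b,0,.02,True)[0],rate=.03,contact_N=N); p=w2f(current_position())
    print(a,h,"stopped at",np.round(p*1e3,1),"F",np.round(rot(TH).T@current_force()[:2],1))
    servo_line(pose(a,0,.02,True)[0],rate=.12)
def back(y): press((-.135,y),(-.108,y))
def trail(x): press((x,-.082),(x,-.108))
def park(): move_ptp(np.r_[f2w((-.02,.12)),.20],q); print(topface(),current_clock())
E
python3 - <<'E'
from seat import *
move_gripper(0.)
move_ptp(pose((-.135,-.143),0,.10,True)[0],q)
back(-.143)
servo_line(pose((-.135,-.143),0,.075,True)[0],rate=.15)
servo_line(pose((-.062,-.082),0,.075,True)[0],rate=.15)
trail(-.062)
servo_line(pose((-.062,-.082),0,.075,True)[0],rate=.15)
servo_line(pose((-.135,-.160),0,.075,True)[0],rate=.15)
back(-.160)
servo_line(pose((-.135,-.160),0,.10,True)[0],rate=.2)
park()
E
```

```text
(-0.135, -0.143) True stopped at [-123.8 -141.3] F [-0.1  0.2]
(-0.062, -0.082) True stopped at [ -61.7 -101.7] F [0.1 3.4]
(-0.135, -0.16) True stopped at [-123.5 -158.8] F [ 0.4 -0.5]
{'rail': (np.float64(0.49), np.float64(-14.1)), 'back': (np.float64(0.52), np.float64(-110.2)), 'stop': (np.float64(0.95), np.float64(-221.0)), 'trail': (np.float64(0.55), np.float64(-111.0))} 30.75
```

```bash
python3 - <<'E'
from seat import *
move_ptp(pose((-.045,-.082),0,.10,True)[0],q)
press((-.045,-.082),(-.045,-.112),50)
servo_line(pose((-.045,-.082),0,.075,True)[0],rate=.15)
servo_line(pose((-.135,-.150),0,.075,True)[0],rate=.15)
press((-.135,-.150),(-.135+.03,-.150),50)
servo_line(pose((-.135,-.150),0,.10,True)[0],rate=.2)
park()
c=capture("top"); cv2.imwrite("pics/t5.png",cv2.resize(c["image"][190:300,280:370],None,fx=6,fy=5.4,interpolation=cv2.INTER_CUBIC))
E
```

```text
(-0.045, -0.082) True stopped at [ -44.1 -101.9] F [-0.   4.2]
(-0.135, -0.15) False stopped at [-122.4 -147.6] F [-33.6 -10.8]
{'rail': (np.float64(0.32), np.float64(-13.7)), 'back': (np.float64(0.14), np.float64(-109.8)), 'stop': (np.float64(0.11), np.float64(-221.4)), 'trail': (np.float64(0.03), np.float64(-111.3))} 39.0083
```

View pics/t5.png

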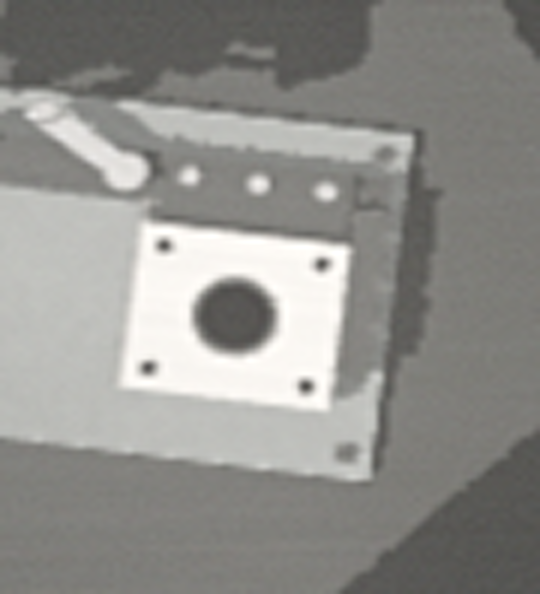

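Yaw is now about 0.1° and the block meets a hard stop at the same place for 25 and 50 N. In the picture it touches the strip (crop y≈225) and the stop (x≈350) with no gap. Next is one last light push on the trailing face, then the latch.

```bash
python3 - <<'E'
from seat import *
move_ptp(pose((-.055,-.082),0,.10,True)[0],q)
press((-.055,-.082),(-.055,-.112),30)
servo_line(pose((-.055,-.082),0,.13,True)[0],rate=.2)
PV=np.array([.015,-.100])
def lp(ang,z,dx=0):
    f=np.pi-ang; return pose(PV+.055*np.array([np.cos(f),np.sin(f)]),f,z,False)
print([None if (j:=inverse_kinematics(*lp(a,.054))) is None else round(j[5],2) for a in(2.1,1.5,.8,0,-.2)])
move_gripper(.020)
move_ptp(*lp(2.105,.13)); 
d=servo_line(lp(2.105,.054)[0],rate=.08,contact_N=6); print("down",d,current_position())
if not d:
    for a in np.arange(1.9,.1,-.22):
        h=servo_line(*lp(a,.054),rate=.06,contact_N=20)
        if h: print("hit",a,current_force()); break
    h=servo_line(*lp(-.22,.054),rate=.04,contact_N=12); print("end",h,w2f(current_position()),current_force())
print(current_clock())
c=capture("side"); cv2.imwrite("pics/s6.png",cv2.resize(c["image"][170:330,220:400],None,fx=3.6,fy=3.6,interpolation=cv2.INTER_CUBIC))
E
```

```text
(-0.055, -0.082) True stopped at [ -55. -102.] F [0.2 2.6]
[np.float64(0.49), np.float64(-0.1), np.float64(-0.83), np.float64(-1.7), np.float64(-1.92)]
down False [ 0.60725733 -0.04834208  0.05449634]
end True [-0.03926815 -0.10254057] [1.49686367 4.57718981 3.24852016]
49.7333
```

View pics/s6.png

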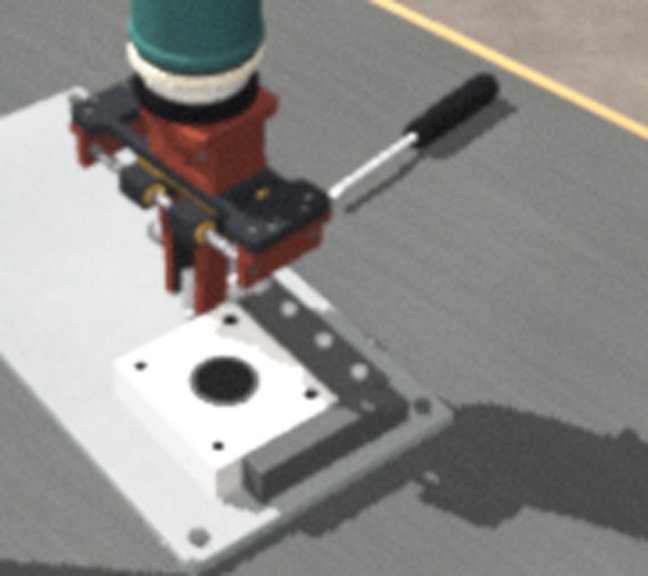

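The latch pin is between the fingers at the shut side (crop 190,280). I'll press once more to its end of travel, release and check.

```bash
python3 - <<'E'
from seat import *
w=w2f(current_position()); o=current_orientation()
h=servo_line(np.r_[f2w(w+[0,-.012]),.054],rate=.03,contact_N=25); w=w2f(current_position()); print(h,w,current_force())
servo_line(np.r_[f2w(w+[0,.004]),.054],rate=.03); print(current_force())
servo_line(np.r_[f2w(w+[0,.004]),.13],rate=.12)
move_ptp(np.r_[f2w((-.02,.14)),.20],q)
print(topface())
for n in("top","side"):
    c=capture(n); W=pts(c); g=(c["range_z"]>0)&(W[...,2]>.064)&(W[...,2]<.08)
    f=np.array([w2f(p) for p in W[g]]); f=f[(abs(f[:,0]+.04)<.04)&(abs(f[:,1]+.1)<.03)] if len(f) else f
    print(n,"pin",len(f),f.mean(0) if len(f) else None)
    if n=="top": cv2.imwrite("pics/t7.png",cv2.resize(c["image"][190:300,280:370],None,fx=6,fy=5.4,interpolation=cv2.INTER_CUBIC))
print(current_clock())
E
```

```text
True [-0.03934516 -0.1025564 ] [1.54822566 6.35997849 2.24633941]
[ 0.26425896 -0.17160783  0.24231013]
{'rail': (np.float64(0.3), np.float64(-13.7)), 'back': (np.float64(0.13), np.float64(-109.8)), 'stop': (np.float64(0.11), np.float64(-221.4)), 'trail': (np.float64(-2.33), np.float64(-111.9))}
top pin 13 [-0.04015702 -0.10033761]
side pin 24 [-0.04227877 -0.1020053 ]
52.3083
```

View pics/t7.png

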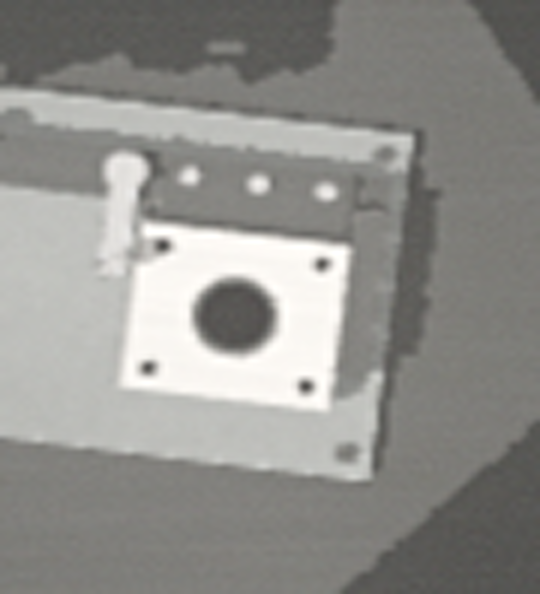

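The latch is shut along fixture −x, with its pin at fixture (−40, −100) mm (crop 115,260). The block is square against the rail and the stop, and the robot is clear, so I'm handing in.

```bash
python3 -c "
from bench import *
print(close_job())"
```

```text
the job is handed in; nothing more can be done
None
```

The block is turned a quarter turn against the post and pushed home against the rail and end stop. The camera reads it about 1.5 mm short of the end stop, but it met a hard stop at the same place under 25 and 50 N. The latch is shut and released, the ring, punch and screwdriver were not touched, and the job was handed in at about 52 s.

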